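# Hold the key machine's sprung hood just under its balance point

### The arm

A 6-joint arm with a two-finger parallel gripper is mounted at the origin on the work surface. World frame = base frame: x ahead of the robot, y to its left, z up, the work surface at z = 0. Lengths are in m, angles in degrees, forces in N, time in s.
With the tool pointing down it reaches from about 0.375 to 0.9 m from the base axis. Payload 3.1 kg.
Tool frame: the origin (TCP) lies between the finger pads, 19 mm behind the fingertips; this is the grasp point; z points along the fingers, y is the line along which they close (so a half turn about z gives the same grasp; the last joint's range is limited). The gripper opens to 87 mm and grips with 3 to 60 N. Pads are 19 mm wide; open, the fingers measure 117 mm over their backs; the gripper's body (75 mm by 190 mm) begins 51 mm behind the grasp point.
Start: joints at [-75.086, 30.224, 82.088, -0, 67.689, -10.227], TCP at [0.266, -0.566, 0.241] pointing down, gripper open.
Joint ranges: [-176.69, 176.69], [-43.24, 126.21], [12.49, 139.97], [-82, 262], [0, 151.66], [-163.58, 163.58]. Speed limits (degrees/s): [159.86, 159.86, 180, 180, 180, 180].

### API

Orientations are given as a 3x3 rotation matrix whose columns are the frame's x, y, z axes.
In Python, from rig import bot, imaging, finder gives the robot as it stands. The module is installed in compiled form; this text tells all that it offers.
- The arm moves only by the tool play_rows, never from a script. Its argument "motion" is a list that holds one entry, the list of rows, each a list of 6 numbers: the shift along the tool's x, y, z in fractions of the full range, 1 being 0.6 m, then the turn, a rotation vector about the tool's x, y, z in parts of the range, where 1.0 means 60 degrees. In form: [[[dx, dy, dz, wx, wy, wz], ...]]. A call has 1 to 8 rows; each row is the pose to reach, as a shift and turn from the pose commanded when the call began, along the tool's axes at that moment; what a row does not reach only later rows make up. A row lasts 1/12 s, in which the tool goes at most 41.7 mm and 7.16 degrees, less where a joint would pass 70% of its speed; a pose out of reach is approached as far as the arm can. A shift or turn number past 1, either way, is cut back to 1. A call with a gripper value outside its range is refused whole. "fingers" is the finger opening in m, from 0 to 0.087, set as the call begins (left out, the last holds). The fingers move at their own pace and stop on an object; the grip force is fixed at half the most. Time passes only in rows, so rows that repeat a pose let the fingers close. It gives the time, the measured TCP pose, the force, the opening and the grip force at its end, in the units of the state.
- bot.read_state(): the state, without advancing time (a new reading comes with each control period).
- imaging.capture(name): name is "scene" or "top"; returns a dict with "frame" (400x640x3 uint8, red, green, blue), "camera_matrix" (3x3 intrinsics, pixels), "k1" (the pictures are not rectified: a ray, as slopes to the right and down, at radius r is drawn at 1 + k1 r^2 times it, then the intrinsics apply), "R" (3x3) and "t" (3): a world point X has camera coordinates R X + t. Camera axes: x right, y down, z forward; pixel columns grow to the right and rows downward; lengths in m; the calibration is good to about 2 mm. A picture is of the moment at which its call begins. There is no depth.
- bot.hand_in(): hands the job in; it is judged then, once.
Trained networks look in the newest picture that a camera, given by its name, has taken for a name from the list of things; names that differ only in an ending like _2 or _b are one class to them, and where a whole thing is asked for, a point or a joint stands for the part that bears it (a point fixed in the world has none). Each returns a list of dicts, best first, with "confidence" (0 to 1); they miss things now and then, are a little off and sometimes report something else, mostly with a low value. They report only what shows in the picture. A call takes as long as a camera call.
- finder.recognise(camera, name): "at" ([x, y, z] in m, in world coordinates, good to about 4 mm: the middle of the surface that is visible of it).
- finder.outline_of(camera, name): "pixels" (400x640 bool, what is visible of it).
The state is a dict: "time_s": time; "joint_positions": joint angles; "qvel": joint speeds; "tau": joint torques, N m; "position": TCP position; "tcp_rot": TCP orientation; "force": force on the tool from outside, world axes, zero at the start; "moment": the same for the moment, N m; "opening": opening from 0.0 (shut) to 1.0 (fully open); "grasp_force": force on a finger pad.
Only numpy, scipy, OpenCV 4.12 (cv2) and the standard library are available. Lean on these libraries where they do the work, as an engineer would, in place of code of your own. Each camera call takes 0.05 s, during which the arm holds its last target. There are 200 camera calls.

### The job

I want to set the spring screw on the key-cutting machine. Take its green hood by the yellow bar and lift it until it is clearly past its balance point (the red pin), then ease it back and hold it still just below that point, so that it would fall shut without you; never let it fly open to its stop or slam shut, and leave the other things on the bench where they are. Finish while still holding the bar: do not let go or put the hood down.

Things in the scene. Friction and masses are not known exactly. Their poses are not given: they have to be found in the camera images.
- machine: Grey key-cutting machine fixed to the bench: housing 230 x 250 mm, 105 mm high, and a motor hump reaching 175 mm behind the origin, 85 mm high. Origin: centre of the housing's underside, on the bench. x points from the hood's bar towards the hinge (away from the robot at zero yaw), y along the hinge, z up. It stands turned up to 0.4 rad either way.
- hood (a joint): Opening angle of the green steel hood (plate 200 x 236 x 5 mm, hinged at its far edge). 0 = shut, level (the start); grows as the front edge rises; stop at 1.6 rad. Balance point 1.0 rad (57 deg): released below it, it falls shut; above it, it springs open. Clearly past: over 1.08; just below: 0.75 to 0.98; flying open: over 1.45; slamming: closing faster than 2.5 rad/s. Lifting takes under 3 N.
- hood_bar (a point): Middle of the yellow round bar ahead of the hood's front edge: 12 mm thick, parallel to the hinge, 80 mm free between its end brackets, 245 mm from the hinge axis, 39 mm clear of the hood's edge; 115 mm above the bench when shut, nothing under it. Pinch it from straight above, fingers closing across it, near its middle; it turns in the fingers as the hood rises.
- hood_hinge (a point): Middle of the hinge axis (fixed, 115 mm above the bench, 110 mm behind the machine's origin). The bar's middle moves on a circle of radius 245 mm about it, in the machine's upright x-z plane.
- balance_pin (a point): Centre of the red pin, 14 mm across, on the aluminium quadrant at the machine's +y side, 140 mm from the hinge axis and 1.0 rad above level. The small brass pointer on the hood's edge stands at the pin when the hood is at its balance point.
- file: Flat steel file with an ash handle, 250 mm long, lying loose; leave alone. Origin under it, 125 mm from the handle's end.
- pliers: Red-handled pliers, 190 mm long, lying loose; leave alone. Origin under the handles near the pivot.
- hammer: Brass-headed tack hammer, 250 mm long, lying loose; leave alone. Origin under its shaft.
- bowl: Tin bowl of split key rings, 136 mm across, 45 mm high, loose; leave alone. Origin at the centre of its underside.
- oil: Yellow oil bottle, 48 mm across, 110 mm high, loose, standing; leave alone. Origin at the centre of its underside.

How it is judged (in metres and radians):
On the way:
1. the hood is raised clearly past its balance point, in the robot's fingers (value of joint hood above 1.08 rad and contact force between the fingers and machine above 0.3 N), for 0.2 s.
At the end, for the whole second after the job is handed in: The hood has been past 1.08 rad and is now held still (under 0.1 rad/s) between 0.75 and 0.98 rad, just below its balance point at 1.0 rad, by the fingers at the bar (TCP within 60 mm of its middle), nothing else propping it (value of joint hood between 0.75 and 0.98 rad and velocity of joint hood between -0.1 and 0.1 rad/s and contact force between the fingers and machine above 0.3 N and distance between the grasp point and hood_bar below 0.06 m and contact force between machine and file below 0.2 N and contact force between machine and pliers below 0.2 N and contact force between machine and hammer below 0.2 N and contact force between machine and bowl below 0.2 N and contact force between machine and oil below 0.2 N); the arm keeps its last pose, push and grip.
It fails at once if the hood flies open beyond 1.45 rad (value of joint hood above 1.45 rad).
It fails at once if the hood slams shut (closes faster than 2.5 rad/s) (velocity of joint hood below -2.5 rad/s).
It fails at once if another thing on the bench is moved by more than 30 mm (distance of any of file, pliers, hammer, bowl, oil from where it was at the start of the episode above 0.03 m).
It also fails if it takes over 40 s, if anything falls off the work surface, if the arm or the gripper's body presses on something with over 40 N, if the wrist force passes 120 N, or if a joint passes its speed limit or range.

## Working session

There is one attempt and no reset: what is moved stays moved. The work goes in short steps, Python scripts to look and compute and a tool call to move; the robot and the scene stay as the last step left them, time stands still between calls to the robot, and variables do not carry over. Pictures are saved under pics/ and viewed, at most 10 in all, crops included, and the job is handed in when it is done.

Besides the shell and the picture viewer there is one more tool, called after ">>>" as name(argument=value, ...) on one line, values as JSON. play_rows: Moves the arm, as the interface text tells. Its arguments: {"type":"object","properties":{"motion":{"type":"array"},"fingers":{"type":"number"}},"required":["motion"]}

```bash
mkdir -p pics
python3 - <<'E'
from rig import bot, imaging, finder
import cv2, numpy as np
np.set_printoptions(precision=4,suppress=True)
for c in ("scene","top"):
    f=imaging.capture(c); cv2.imwrite(f"pics/{c}0.png",f["frame"][:,:,::-1])
    print(c,f["camera_matrix"].tolist(),f["k1"],f["R"].tolist(),f["t"])
    for n in ("hood_bar","balance_pin","machine","hood","file","pliers","hammer","bowl","oil"):
        print(n,[(np.round(d["at"],3).tolist(),round(d["confidence"],2)) for d in finder.recognise(c,n)[:2]])
s=bot.read_state(); print(s)
E
```

```text
scene [[495.17329380401964, 0.0, 319.2933160244634], [0.0, 495.17329380401964, 201.19455504849424], [0.0, 0.0, 1.0]] -0.08985591930702647 [[0.579381282902011, 0.8150337874701693, 0.006103630464805836], [0.6241826594860688, -0.4388708532767855, -0.6463655171348515], [-0.5241310300103571, 0.3783018628372547, -0.763003515033938]] [-0.3562 -0.2393  1.8317]
hood_bar [([0.677, -0.077, 0.118], 0.7)]
balance_pin [([0.715, -0.078, 0.12], 0.6)]
machine [([0.716, -0.078, 0.116], 0.62), ([0.695, 0.376, 0.062], 0.55)]
hood []
file [([0.4, 0.436, 0.016], 0.57)]
pliers [([0.404, -0.452, 0.013], 0.9), ([0.673, -0.08, 0.114], 0.46)]
hammer [([0.629, 0.532, 0.017], 0.64)]
bowl [([0.64, -0.456, 0.02], 0.61)]
oil [([0.696, 0.377, 0.061], 0.76)]
top [[418.32004789262663, 0.0, 325.360160371093], [0.0, 418.32004789262663, 194.07270113482295], [0.0, 0.0, 1.0]] -0.08789820087044548 [[0.01911295387252388, -0.9995719356472028, 0.02215040543129826], [-0.995193046626483, -0.021148196129876493, -0.09562193130632568], [0.09604944008460524, -0.020216311902926064, -0.9951712444561878]] [0.0072 0.5896 1.5763]
hood_ba
[... 236 characters left out ...]
.404, -0.452, 0.018], 0.76)]
hammer [([0.617, 0.538, 0.017], 0.71)]
bowl [([0.657, -0.466, 0.019], 0.67)]
oil [([0.681, 0.382, 0.073], 0.44)]
{'time_s': 1.0, 'joint_positions': array([-75.0867,  30.2213,  82.0877,   0.0018,  67.6899, -10.2277]), 'qvel': array([ 0.0521,  0.0399,  0.077 , -0.0852, -0.0309,  0.0095]), 'tau': array([  0.0002, -44.0018, -17.6988,   0.0634,   0.0504,  -0.    ]), 'position': array([ 0.2656, -0.5658,  0.2413]), 'tcp_rot': array([[ 0.9053,  0.4248,  0.    ],
       [ 0.4248, -0.9053, -0.    ],
       [ 0.    ,  0.    , -1.    ]]), 'force': array([0.2247, 0.6132, 0.4134]), 'moment': array([-0.0132, -0.0118,  0.0016]), 'grasp_force': 0.0, 'opening': 1.0004839521910824}
```

View pics/top0.png

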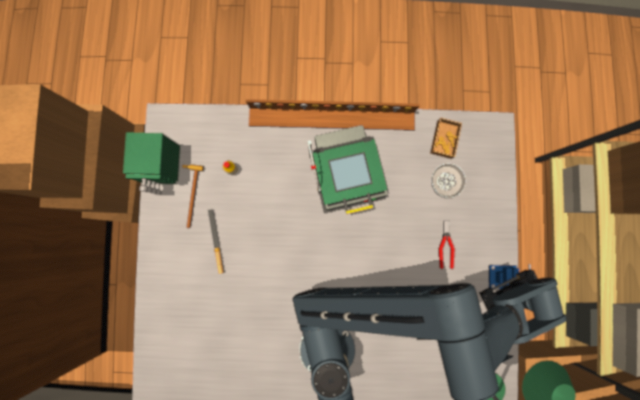

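View pics/scene0.png

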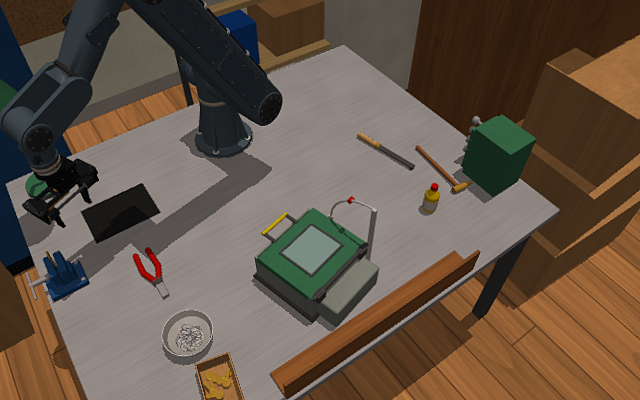

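The top view shows the yellow bar at about (360,208) and the red pin at (313,168). In the scene view the bar is at about (275,225) and the pin at (351,200). Next I fit the machine pose from the coloured features.

```bash
cat > h.py <<'E'
import cv2, numpy as np
from rig import bot, imaging, finder
from scipy.optimize import least_squares
np.set_printoptions(precision=4,suppress=True)
def proj(f,X):
    c=f["R"]@np.asarray(X)+f["t"]; s=c[:2]/c[2]; s=s*(1+f["k1"]*(s@s)); K=f["camera_matrix"]
    return K[:2,:2]@s+K[:2,2]
def blob(f,lo,hi,near,r,hi_s=130):
    hsv=cv2.cvtColor(f["frame"],cv2.COLOR_RGB2HSV)
    m=cv2.inRange(hsv,(lo,hi_s,90),(hi,255,255))
    if lo==0: m|=cv2.inRange(hsv,(170,hi_s,90),(180,255,255))
    v,u=np.nonzero(m); k=np.hypot(u-near[0],v-near[1])<r; p=np.c_[u[k],v[k]].astype(float)
    return p
E
python3 - <<'E'
from h import *
A=imaging.capture("top");B=imaging.capture("scene")
obs=[]
for f,b,p in((A,(360,208),(313,168)),(B,(275,225),(351,200))):
    yb=blob(f,22,33,b,25);rp=blob(f,0,8,p,9)
    print(len(yb),yb.mean(0),yb.min(0),yb.max(0),len(rp),rp.mean(0) if len(rp) else None)
    # bar ends along principal axis
    c=yb.mean(0);d=np.linalg.svd(yb-c,full_matrices=False)[2][0]; print("dir",d,np.ptp((yb-c)@d))
    obs.append((f,c,d,rp.mean(0)))
def M(q,x): c,s=np.cos(q[2]),np.sin(q[2]); return np.array([q[0]+c*x[0]-s*x[1],q[1]+s*x[0]+c*x[1],x[2]])
def res(q):
    r=[]
    for f,c,d,p in obs:
        r+=list(proj(f,M(q,(-.135,0,.117)))-c)
        r+=list(proj(f,M(q,(.0344,q[3],.2328)))-p)
        e=proj(f,M(q,(-.135,.04,.117)))-proj(f,M(q,(-.135,-.04,.117)))
        r.append((e[0]*d[1]-e[1]*d[0])*.5)
    return r
s=least_squares(res,[.7,-.06,.2,.125]);q=s.x
print(q,np.degrees(q[2]));print(np.array(res(q)).reshape(2,5))
bar=M(q,(-.135,0,.115));print("bar",bar,"hinge",M(q,(.11,0,.115)))
st=bot.read_state();R=st["tcp_rot"]
print("pos",st["position"],"tool shift to bar",R.T@(bar-st["position"]))
E
```

```text
94 [359.266  208.9681] [346. 205.] [372. 213.] 11 [313. 167.]
dir [-0.9769  0.2136] 26.895099487983977
100 [273.86 223.33] [261. 212.] [286. 234.] 19 [350.6842 198.7895]
dir [-0.7567  0.6537] 31.992786816286525
[ 0.6619 -0.0687  0.2575  0.132 ] 14.756235306166959
[[ 0.0866 -0.5782 -0.3203 -0.3981  0.2548]
 [-0.2899 -0.618  -0.3254 -0.038  -0.1305]]
bar [ 0.5314 -0.1031  0.115 ] hinge [ 0.7683 -0.0407  0.115 ]
pos [ 0.2656 -0.5658  0.2413] tool shift to bar [ 0.4372 -0.3059  0.1262]
```

The fit residuals are under 1 px. I'll move at height towards the bar in two calls, turning the tool about -79.6° in total and part-closing the fingers so they fit the 39 mm gap.

The manual's scale: shifts go in shares of 0.6 m and turns go in shares of 60 degrees. Converting my numbers, 0.215 m is 0.3583, 0.187 m is 0.3117, -44 degrees is -0.7333.

>>> play_rows(motion=[[[0.0333,-0.0233,0,0,0,-0.0667],[0.0783,-0.055,0,0,0,-0.15],[0.125,-0.0867,0,0,0,-0.2333],[0.1717,-0.12,0,0,0,-0.3333],[0.2183,-0.1533,0,0,0,-0.4333],[0.265,-0.1867,0,0,0,-0.5333],[0.3117,-0.22,0,0,0,-0.6333],[0.3583,-0.2517,0,0,0,-0.7333]]], fingers=0.037)

```text
time_s: 1.77
position: [0.3966, -0.3361, 0.2414]
tcp_rot: [[0.352, 0.936, 0.0], [0.936, -0.352, -0.0], [0.0, 0.0, -1.0]]
force: [0.9, 0.2, -0.5]
opening: 0.485
grasp_force: 0.0
```

```bash
cat >> h.py <<'E'
Q=[.6619,-.0687,.2575]
ux=np.array([np.cos(Q[2]),np.sin(Q[2]),0]);hinge=np.array([.7683,-.0407,.115])
bar=lambda th: hinge+.245*(-np.cos(th)*ux+np.sin(th)*np.array([0,0,1.]))
def info():
    s=bot.read_state();R=s["tcp_rot"];p=s["position"]
    yaw=np.degrees(np.arctan2(R[1,1],R[0,1]))
    d=p-hinge
    print("t",s["time_s"],"pos",p,"yaw",yaw,"tilt",np.degrees(np.arccos(-R[2,2])),"th",np.arctan2(d[2],-d@ux),"r",np.hypot(d@ux,d[2]),"F",s["force"],s["moment"],"open",s["opening"],s["grasp_force"],"q",s["joint_positions"])
    return s,R,p
E
python3 - <<'E'
from h import *
s,R,p=info(); print("to bar",R.T@(bar(0)-p))
E
```

```text
t 1.7667 pos [ 0.3966 -0.3361  0.2414] yaw -20.580040543455826 tilt 0.011324965824807938 th 0.2829988100623986 r 0.45273301703783403 F [ 0.948   0.1827 -0.5257] [ 0.0044 -0.1036 -0.0218] open 0.4850527138014364 0.0 q [-52.6184  22.133   97.066    0.0086  60.7926 -32.0425]
to bar [0.2655 0.0443 0.1264]
```

Converted, 0.2655 m is 0.4425, 0.0443 m is 0.0738, -35.3 degrees is -0.5883.

>>> play_rows(motion=[[[0.0583,0.01,0,0,0,-0.0833],[0.12,0.02,0,0,0,-0.1667],[0.1817,0.03,0,0,0,-0.25],[0.2433,0.04,0,0,0,-0.3333],[0.305,0.0517,0.0083,0,0,-0.4167],[0.365,0.0617,0.02,0,0,-0.5],[0.4167,0.07,0.0417,0,0,-0.5883],[0.4425,0.0738,0.0667,0,0,-0.5883]]])

```text
time_s: 2.43
position: [0.5341, -0.1024, 0.2018]
tcp_rot: [[-0.255, 0.967, 0.003], [0.967, 0.255, -0.0], [-0.001, 0.003, -1.0]]
force: [-1.2, -1.7, 0.6]
opening: 0.425
grasp_force: 0.0
```

Run:
```python
from h import *
f=imaging.capture("scene");g=imaging.capture("top")
s,R,p=info(); print("to bar",R.T@(bar(0)-p))
a=cv2.resize(f["frame"][150:290,200:400,::-1],None,fx=4,fy=4,interpolation=cv2.INTER_CUBIC); cv2.imwrite("pics/s1.png",a[:560])
yb=blob(g,22,33,(360,208),25);print(len(yb))
yb=blob(f,22,33,(275,225),25);print(len(yb),yb.mean(0),proj(f,bar(0)),proj(f,p),"up,crop px",(proj(f,p)-[200,150])*4)
```

```text
t 2.5333 pos [ 0.5315 -0.1024  0.1993] yaw 14.681072183367627 tilt 0.24679524442780232 th 0.33196558198315756 r 0.25880212258292584 F [-0.4863 -0.7448  0.1876] [-0.0153 -0.0901  0.0033] open 0.4249249857951322 0.0 q [-22.7477  27.0801  96.4839   0.0308  56.6814 -37.4455]
to bar [-0.0009 -0.0001  0.0843]
0
84 [273.619  223.7381] [273.6205 223.1431] [271.8989 204.2959] up,crop px [287.5956 217.1834]
```

View pics/s1.png

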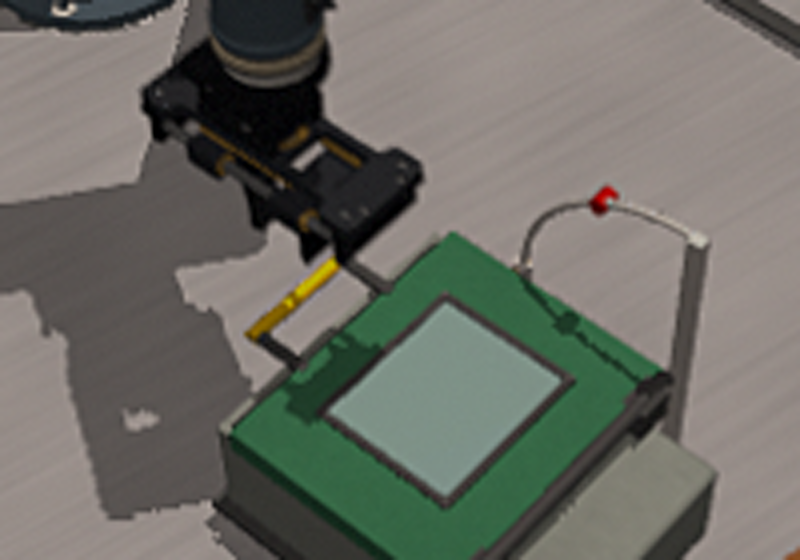

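The fingers are open directly above the bar (crop about (295,298)) and the brackets are clear. I'll descend, and close in the following call.

Converted, 0.084 m is 0.14, 0.078 m is 0.13.

>>> play_rows(motion=[[[0,0,0.025,0,0,0],[0,0,0.0583,0,0,0],[0,0,0.0917,0,0,0],[0,0,0.1133,0,0,0],[0,0,0.13,0,0,0],[0,0,0.14,0,0,0],[0,0,0.14,0,0,0]]])

```text
time_s: 3.12
position: [0.5314, -0.106, 0.1166]
tcp_rot: [[-0.248, 0.969, -0.002], [0.969, 0.248, 0.0], [0.001, -0.001, -1.0]]
force: [-0.3, 0.6, 0.8]
opening: 0.425
grasp_force: 0.0
```

>>> play_rows(motion=[[[0,0,0,0,0,0],[0,0,0,0,0,0],[0,0,0,0,0,0],[0,0,0,0,0,0],[0,0,0,0,0,0],[0,0,0,0,0,0]]], fingers=0.0)

```text
time_s: 3.62
position: [0.5332, -0.1054, 0.1178]
tcp_rot: [[-0.249, 0.968, 0.003], [0.968, 0.249, -0.0], [-0.001, 0.003, -1.0]]
force: [2.2, 2.1, 0.4]
opening: 0.126
grasp_force: 30.0
```

Run:
```python
from h import *
s,R,p=info(); print("to bar",R.T@(bar(0)-p), R)
for th in np.arange(.15,1.21,.15): print(th,R.T@(bar(th)-p))
```

```text
t 3.6167 pos [ 0.5332 -0.1054  0.1178] yaw 14.424511293617822 tilt 0.17718035962610112 th 0.01166543432201528 r 0.24382293209574873 F [2.1539 2.0811 0.3782] [ 0.2562 -0.5439  0.0323] open 0.1264989271854647 30.003807842731476 q [-22.9884  34.2655 100.1234   0.072   45.4416 -37.4633]
to bar [ 0.0026 -0.0012  0.0028] [[-0.2491  0.9685  0.0031]
 [ 0.9685  0.2491 -0.0003]
 [-0.0011  0.0029 -1.    ]]
0.15 [ 0.0026  0.0016 -0.0338]
0.3 [ 0.0026  0.0099 -0.0695]
0.44999999999999996 [ 0.0027  0.0235 -0.1037]
0.6 [ 0.0027  0.042  -0.1354]
0.75 [ 0.0028  0.065  -0.164 ]
0.9 [ 0.003   0.092  -0.1888]
1.0499999999999998 [ 0.0031  0.1225 -0.2093]
1.2 [ 0.0033  0.1557 -0.2251]
```

The bar is gripped: the opening is 11 mm and the grip force 30 N. I'll lift along the arc, about 0.04 rad per row.

Converted, -0.0771 m is -0.1285, -0.0677 m is -0.1128.

>>> play_rows(motion=[[[0,0.0003,-0.0163,0,0,0],[0,0.0013,-0.0327,0,0,0],[0,0.003,-0.0488,0,0,0],[0,0.0052,-0.065,0,0,0],[0,0.0082,-0.0812,0,0,0],[0,0.0117,-0.097,0,0,0],[0,0.016,-0.1128,0,0,0],[0,0.0207,-0.1285,0,0,0]]])

```text
time_s: 4.28
position: [0.5459, -0.102, 0.1956]
tcp_rot: [[-0.249, 0.968, 0.005], [0.968, 0.249, -0.0], [-0.001, 0.004, -1.0]]
force: [7.2, 2.5, -5.4]
opening: 0.125
grasp_force: 30.0
```

Run:
```python
from h import *
s,R,p=info()
a=.32
for th in np.arange(.36,.81,.04): print(round(th,2),R.T@(bar(th)-bar(a)), R.T@(bar(th)-p))
```

```text
t 4.2833 pos [ 0.5459 -0.102   0.1956] yaw 14.423144419130537 tilt 0.26098651625088964 th 0.33595730888537295 r 0.2443903029949614 F [ 7.1731  2.4892 -5.4129] [ 0.3241 -1.2225  0.0134] open 0.12517267682227326 30.000784993171692 q [-22.1689  28.1862  95.0549   0.1132  56.5157 -36.6542]
0.36 [ 0.      0.0033 -0.0092] [ 0.0027  0.0014 -0.0057]
0.4 [ 0.      0.007  -0.0183] [ 0.0027  0.0051 -0.0148]
0.44 [ 0.      0.011  -0.0272] [ 0.0027  0.0092 -0.0237]
0.48 [ 0.      0.0154 -0.036 ] [ 0.0027  0.0135 -0.0325]
0.52 [ 0.0001  0.0201 -0.0446] [ 0.0027  0.0183 -0.0411]
0.56 [ 0.0001  0.0252 -0.053 ] [ 0.0027  0.0234 -0.0495]
0.6 [ 0.0001  0.0306 -0.0611] [ 0.0028  0.0288 -0.0576]
0.64 [ 0.0001  0.0364 -0.0691] [ 0.0028  0.0345 -0.0656]
0.68 [ 0.0001  0.0424 -0.0768] [ 0.0028  0.0405 -0.0733]
0.72 [ 0.0002  0.0487 -0.0843] [ 0.0028  0.0469 -0.0808]
0.76 [ 0.0002  0.0554 -0.0915] [ 0.0029  0.0535 -0.088 ]
0.8 [ 0.0002  0.0623 -0.0984] [ 0.0029  0.0604 -0.0949]
```

Converted, -0.0691 m is -0.1152, -0.0611 m is -0.1018.

>>> play_rows(motion=[[[0,0.0058,-0.0153,0,0,0],[0,0.0125,-0.0305,0,0,0],[0,0.0197,-0.0453,0,0,0],[0,0.0273,-0.06,0,0,0],[0,0.0355,-0.0743,0,0,0],[0,0.0443,-0.0883,0,0,0],[0,0.0537,-0.1018,0,0,0],[0,0.0633,-0.1152,0,0,0]]])

```text
time_s: 4.95
position: [0.5807, -0.093, 0.2639]
tcp_rot: [[-0.249, 0.968, -0.001], [0.968, 0.249, -0.001], [-0.0, -0.001, -1.0]]
force: [3.7, -1.3, -4.6]
opening: 0.123
grasp_force: 30.0
```

Run:
```python
from h import *
s,R,p=info()
a=.64
for th in np.arange(.68,1.2,.04): print(round(th,2),R.T@(bar(th)-bar(a)), R.T@(bar(th)-p))
```

```text
t 4.95 pos [ 0.5807 -0.093   0.2639] yaw 14.444803322973938 tilt 0.07029129161715585 th 0.6529316897442582 r 0.24510558889365902 F [ 3.7342 -1.2909 -4.6163] [-0.3168 -0.4738 -0.0904] open 0.12296862213569366 29.987449944019318 q [-19.9489  25.9417  86.0154  -0.0583  68.0878 -34.372 ]
0.68 [ 0.      0.006  -0.0077] [ 0.0028  0.0042 -0.0052]
0.72 [ 0.0001  0.0123 -0.0153] [ 0.0029  0.0105 -0.0127]
0.76 [ 0.0001  0.0189 -0.0225] [ 0.0029  0.0171 -0.0199]
0.8 [ 0.0001  0.0258 -0.0295] [ 0.0029  0.0239 -0.0269]
0.84 [ 0.0002  0.0329 -0.0362] [ 0.003   0.0311 -0.0336]
0.88 [ 0.0002  0.0404 -0.0426] [ 0.003   0.0385 -0.04  ]
0.92 [ 0.0002  0.048  -0.0487] [ 0.003   0.0462 -0.0461]
0.96 [ 0.0003  0.0559 -0.0545] [ 0.0031  0.0541 -0.0519]
1.0 [ 0.0003  0.0641 -0.0599] [ 0.0031  0.0622 -0.0573]
1.04 [ 0.0004  0.0724 -0.0651] [ 0.0032  0.0706 -0.0625]
1.08 [ 0.0004  0.081  -0.0699] [ 0.0032  0.0791 -0.0673]
1.12 [ 0.0005  0.0897 -0.0743] [ 0.0033  0.0878 -0.0717]
1.16 [ 0.0005  0.0986 -0.0784] [ 0.0033  0.0967 -0.0758]
```

Converted, 0.0559 m is 0.0932, -0.0545 m is -0.0908.

>>> play_rows(motion=[[[0,0.01,-0.0128,0,0,0],[0,0.0205,-0.0255,0,0,0],[0,0.0315,-0.0375,0,0,0],[0,0.043,-0.0492,0,0,0],[0,0.0548,-0.0603,0,0,0],[0,0.0673,-0.071,0,0,0],[0,0.08,-0.0812,0,0,0],[0,0.0932,-0.0908,0,0,0]]])

```text
time_s: 5.62
position: [0.634, -0.0792, 0.3189]
tcp_rot: [[-0.249, 0.968, -0.004], [0.968, 0.249, -0.001], [-0.0, -0.004, -1.0]]
force: [-1.7, -1.5, 0.5]
opening: 0.123
grasp_force: 30.0
```

Run:
```python
from h import *
f=imaging.capture("scene")
a=cv2.resize(f["frame"][130:280,230:420,::-1],None,fx=4,fy=4,interpolation=cv2.INTER_CUBIC); cv2.imwrite("pics/s2.png",a)
s,R,p=info()
a=.96
for th in np.arange(1.0,1.25,.04): print(round(th,2),R.T@(bar(th)-bar(a)), R.T@(bar(th)-p))
```

```text
t 5.6667 pos [ 0.6361 -0.0787  0.3204] yaw 14.454690914967298 tilt 0.06885747372849198 th 0.9807445937961856 r 0.24714970549619206 F [-0.3075 -0.0008  2.5875] [-0.2018  0.3457  0.015 ] open 0.1241684635577935 30.00247299671173 q [-17.0175  27.3019  74.1464  -0.0208  78.4859 -31.468 ]
1.0 [ 0.      0.0081 -0.0055] [ 0.0031  0.0051 -0.0008]
1.04 [ 0.0001  0.0165 -0.0106] [ 0.0032  0.0135 -0.0059]
1.08 [ 0.0001  0.025  -0.0154] [ 0.0032  0.022  -0.0107]
1.12 [ 0.0002  0.0338 -0.0198] [ 0.0032  0.0308 -0.0151]
1.16 [ 0.0002  0.0427 -0.0239] [ 0.0033  0.0397 -0.0192]
1.2 [ 0.0002  0.0518 -0.0276] [ 0.0033  0.0487 -0.023 ]
1.24 [ 0.0003  0.061  -0.031 ] [ 0.0034  0.0579 -0.0263]
```

View pics/s2.png

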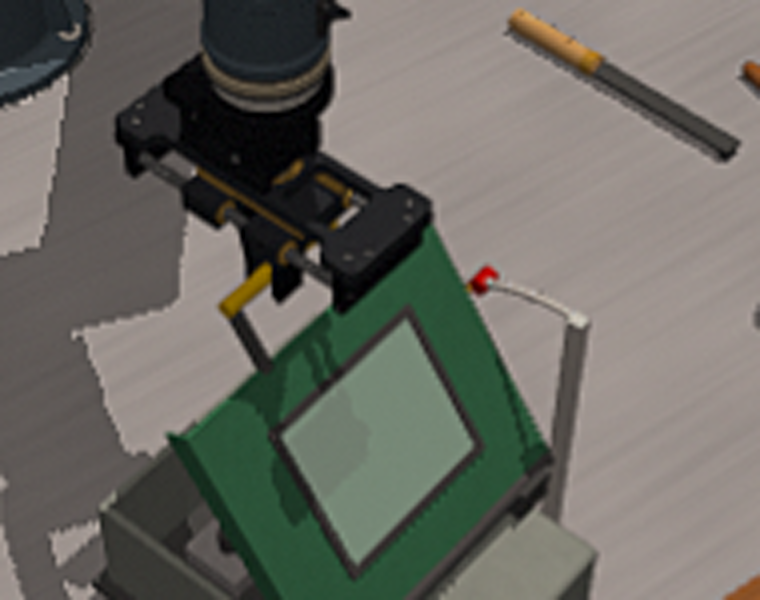

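The hood edge and its brass pointer are almost at the red pin (crop (484,280)), which fits about 0.98 rad. Now past the pin to about 1.2, with a hold there.

Converted, 0.0518 m is 0.0863, 0.0427 m is 0.0712.

>>> play_rows(motion=[[[0,0.0135,-0.0083,0,0,0],[0,0.0275,-0.0163,0,0,0],[0,0.0417,-0.024,0,0,0],[0,0.0563,-0.0312,0,0,0],[0,0.0712,-0.0378,0,0,0],[0,0.0863,-0.044,0,0,0],[0,0.0863,-0.044,0,0,0],[0,0.0863,-0.044,0,0,0]]])

```text
time_s: 6.33
position: [0.6847, -0.0662, 0.3457]
tcp_rot: [[-0.25, 0.968, -0.0], [0.968, 0.25, -0.001], [-0.001, -0.0, -1.0]]
force: [-2.5, -1.6, 5.4]
opening: 0.121
grasp_force: 30.0
```

>>> play_rows(motion=[[[0,0,0,0,0,0],[0,0,0,0,0,0],[0,0,0,0,0,0]]])

```text
time_s: 6.58
position: [0.6841, -0.0664, 0.3454]
tcp_rot: [[-0.249, 0.968, -0.001], [0.968, 0.249, -0.001], [-0.001, -0.001, -1.0]]
force: [-1.6, -1.2, 3.9]
opening: 0.122
grasp_force: 30.0
```

Run:
```python
from h import *
f=imaging.capture("scene")
a=cv2.resize(f["frame"][130:280,230:420,::-1],None,fx=4,fy=4,interpolation=cv2.INTER_CUBIC); cv2.imwrite("pics/s3.png",a)
s,R,p=info()
a=1.2
for th in np.arange(1.16,.79,-.04): print(round(th,2),R.T@(bar(th)-bar(a)), R.T@(bar(th)-p))
```

```text
t 6.6333 pos [ 0.684  -0.0664  0.3454] yaw 14.423470578855147 tilt 0.058899959558629256 th 1.2057102156949764 r 0.24665320942792943 F [-2.1624 -1.9897  4.559 ] [-0.32    0.2869  0.0263] open 0.12679982369374468 30.003643333911896 q [-14.8147  30.5002  64.6314  -0.0525  84.8954 -29.2335]
1.16 [-0.0001 -0.0091  0.0037] [ 0.0033 -0.0098  0.0058]
1.12 [-0.0001 -0.018   0.0078] [ 0.0032 -0.0187  0.0099]
1.08 [-0.0001 -0.0267  0.0123] [ 0.0032 -0.0274  0.0143]
1.04 [-0.0002 -0.0352  0.0171] [ 0.0031 -0.036   0.0191]
1.0 [-0.0002 -0.0436  0.0222] [ 0.0031 -0.0443  0.0243]
0.96 [-0.0003 -0.0517  0.0277] [ 0.0031 -0.0524  0.0297]
0.92 [-0.0003 -0.0596  0.0335] [ 0.003  -0.0604  0.0355]
0.88 [-0.0004 -0.0673  0.0396] [ 0.003  -0.068   0.0416]
0.84 [-0.0004 -0.0747  0.046 ] [ 0.0029 -0.0754  0.048 ]
0.8 [-0.0004 -0.0819  0.0527] [ 0.0029 -0.0826  0.0547]
```

View pics/s3.png

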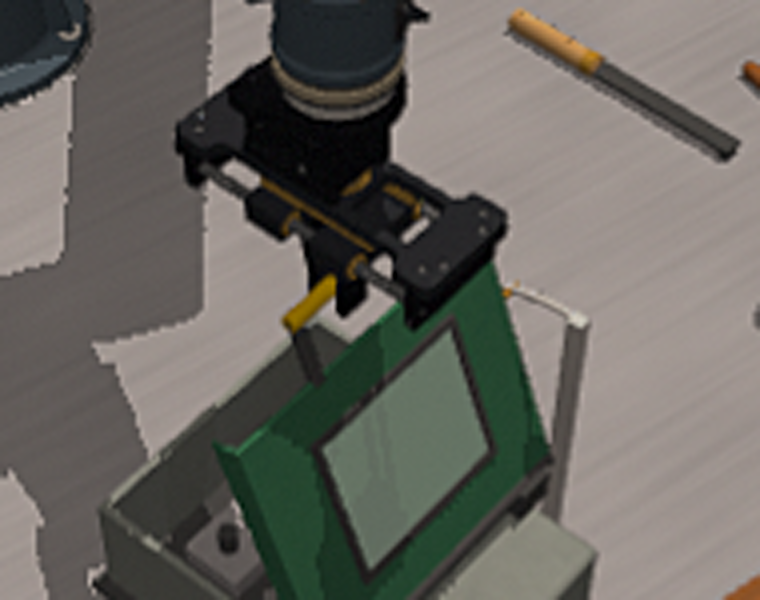

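The hood has clearly passed the pin, which is now hidden behind it; the brass pointer is at crop (508,292). I'll ease it back to about 0.88 rad and hold.

Converted, -0.0673 m is -0.1122, -0.0596 m is -0.0993.

>>> play_rows(motion=[[[0,-0.0152,0.0065,0,0,0],[0,-0.03,0.0137,0,0,0],[0,-0.0445,0.0215,0,0,0],[0,-0.0587,0.0298,0,0,0],[0,-0.0727,0.0387,0,0,0],[0,-0.0862,0.0482,0,0,0],[0,-0.0993,0.0578,0,0,0],[0,-0.1122,0.068,0,0,0]]])

```text
time_s: 7.3
position: [0.619, -0.0832, 0.3045]
tcp_rot: [[-0.249, 0.968, 0.001], [0.968, 0.249, -0.001], [-0.001, 0.001, -1.0]]
force: [-2.1, -1.7, 3.7]
opening: 0.126
grasp_force: 30.0
```

>>> play_rows(motion=[[[0,0,0,0,0,0],[0,0,0,0,0,0],[0,0,0,0,0,0],[0,0,0,0,0,0],[0,0,0,0,0,0],[0,0,0,0,0,0]]])

```text
time_s: 7.8
position: [0.6193, -0.083, 0.3048]
tcp_rot: [[-0.249, 0.968, -0.001], [0.968, 0.249, -0.001], [-0.001, -0.001, -1.0]]
force: [-4.5, -2.5, 6.7]
opening: 0.123
grasp_force: 30.0
```

Run:
```python
from h import *
f=imaging.capture("scene")
a=cv2.resize(f["frame"][130:280,230:420,::-1],None,fx=4,fy=4,interpolation=cv2.INTER_CUBIC); cv2.imwrite("pics/s4.png",a)
s,R,p=info()
print(s["qvel"])
```

```text
t 7.85 pos [ 0.6193 -0.083   0.3048] yaw 14.43103569260196 tilt 0.069472306485727 th 0.8865842757148648 r 0.24498138011172238 F [-4.517  -1.7495  6.7027] [-0.3774  0.5121 -0.0107] open 0.12905739166692407 29.998373687267303 q [-17.8409  26.694   77.7062  -0.0616  75.6354 -32.2566]
[ 0.0527  0.0284  0.0216 -0.0469  0.0616  0.0161]
```

View pics/s4.png

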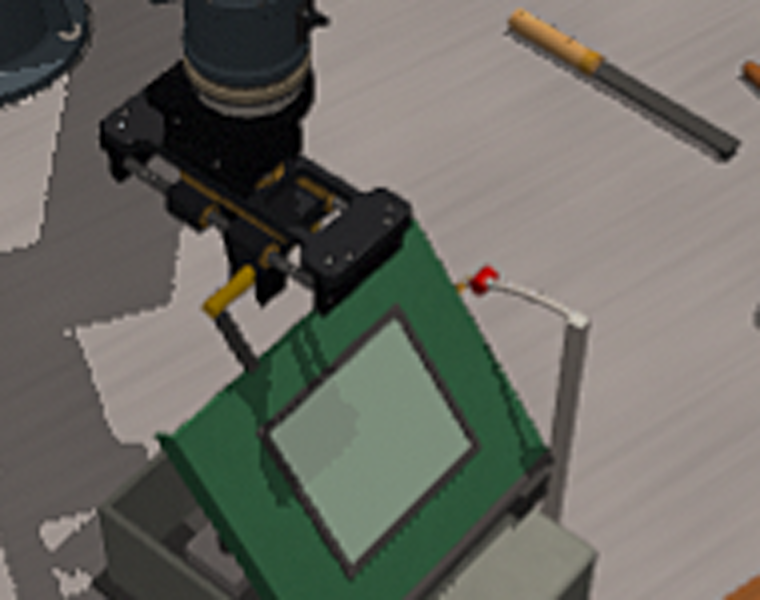

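The pointer at crop (460,288) sits just short of the red pin at (484,280). The hood is held still at about 0.89 rad with the bar gripped, so I'm handing in.

```bash
python3 -c "
from rig import bot
print(bot.hand_in())"
```

```text
the job is handed in; nothing more can be done
None
```

I lifted the hood by its bar to about 1.2 rad, past the red pin, then eased it back and handed in with it still gripped and steady at about 0.89 rad; the hand-in returned no verdict.

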